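Kit the pearl touches in the dial case

TASK

The six full-size round pearl touches of this horn belong in the round walnut dial case, one to a pocket: turn the clear cover by its brass stud until its opening lines up with an empty pocket and drop one of the two loose round touches in from close above, then do the same with the other empty pocket and the other touch. Finally turn the cover until its opening is over the solid place, so that every pocket is covered, and let go. Leave the touches already in the case, the oblong and the small touch and everything else on the table where they are.

Things in the scene. Friction and masses are not known exactly. Their poses are not given: they have to be found in the camera images.
- case: round dark walnut parts case, 196 mm across and 30 mm high, fixed on the table. Origin at the centre of its underside, z up. Seven equal places (51.4 deg apart) lie round its axis on a circle of 64 mm radius: six round pockets, 46 mm across, 26 mm deep, floor 4 mm above the table, and one solid place without a pocket, which lies on the case's own +x axis. Pocket k lies k x 51.43 deg counter-clockwise (seen from above) from the solid place
- blank (a point): centre of the solid place of the case, on its top face (30 mm above the table). The case is shut when the cover's opening is over it
- pocket_1 (a point): centre of the floor of pocket 1 of the case
- pocket_2 (a point): centre of the floor of pocket 2 of the case
- pocket_3 (a point): centre of the floor of pocket 3 of the case
- pocket_4 (a point): centre of the floor of pocket 4 of the case
- pocket_5 (a point): centre of the floor of pocket 5 of the case
- pocket_6 (a point): centre of the floor of pocket 6 of the case
- cover (a joint): the clear plastic cover, a 3 mm disc of 196 mm diameter, its upper face 34 mm above the table; it turns about the case's vertical axis both ways without stops, rubs lightly (about 0.06 N m) and stays where it is left; there are no clicks or springs. Angle in rad, growing counter-clockwise seen from above; 0 when the opening is over the solid place, k x 0.8976 when it is over pocket k. It starts within 0.35 of 0. A brass screw head stands 4.5 mm proud of it in the middle
- opening (a point): centre of the round opening in the cover, 44 mm across with a thin steel bezel, 64 mm from the axis, at the cover's upper face
- stud (a point): middle of the brass stud by which the cover is turned: a plain upright cylinder, 14 mm across, from 34 to 58 mm above the table, fixed to the cover 64 mm from the axis, straight across from the opening. This point is 46 mm above the table
- touch_1_c (a point): round pearl touch: chrome cup 24 mm across with a white pearl, on an 18 mm foot, 17 mm high overall (foot 7 mm, cup 9 mm, pearl 1.5 mm), about 26 g, pearl upward. The point is its centre, half-way up. It is already in one of the pockets; which one varies
- touch_2_c (a point): round pearl touch: chrome cup 24 mm across with a white pearl, on an 18 mm foot, 17 mm high overall (foot 7 mm, cup 9 mm, pearl 1.5 mm), about 26 g, pearl upward. The point is its centre, half-way up. It is already in one of the pockets; which one varies
- touch_3_c (a point): round pearl touch: chrome cup 24 mm across with a white pearl, on an 18 mm foot, 17 mm high overall (foot 7 mm, cup 9 mm, pearl 1.5 mm), about 26 g, pearl upward. The point is its centre, half-way up. It is already in one of the pockets; which one varies
- touch_4_c (a point): round pearl touch: chrome cup 24 mm across with a white pearl, on an 18 mm foot, 17 mm high overall (foot 7 mm, cup 9 mm, pearl 1.5 mm), about 26 g, pearl upward. The point is its centre, half-way up. It is already in one of the pockets; which one varies
- touch_5_c (a point): round pearl touch: chrome cup 24 mm across with a white pearl, on an 18 mm foot, 17 mm high overall (foot 7 mm, cup 9 mm, pearl 1.5 mm), about 26 g, pearl upward. The point is its centre, half-way up. It lies loose on the table, foot down, and is to go into an empty pocket
- touch_6_c (a point): round pearl touch: chrome cup 24 mm across with a white pearl, on an 18 mm foot, 17 mm high overall (foot 7 mm, cup 9 mm, pearl 1.5 mm), about 26 g, pearl upward. The point is its centre, half-way up. It lies loose on the table, foot down, and is to go into an empty pocket
- oblong: bystander: oblong pearl touch, 30 x 13 x 10 mm, on the table near the loose round touches; not for this case. Origin under its centre
- small: bystander: small round pearl touch, 13 mm across, 9 mm high, on the table near the loose round touches; not for this case. Origin under its centre
- pearl_key: bystander: whole chrome key, a 95 mm hinge tube with a pearl touch soldered on one side and a 32 mm pad cup on the other. Origin under the tube's middle
- brace: bystander: silver-soldered brass brace, 86 x 36 x 10 mm. Origin under its centre
- mandrel: bystander: steel mandrel lying down, 265 mm long, 16 mm thick. Origin near its middle, on the table
- dish: bystander: white ceramic spring dish, 84 mm across, 24 mm high. Origin under its centre
- driver: bystander: screwdriver with a wooden handle, 170 mm long, lying down. Origin under it

How it is judged:
By the outcome, as a careful person would: the job done as asked, in the order asked, and still so for the second after the job is handed in, with the robot touching nothing.
It also fails if it takes over 72 s, if anything falls off the work surface, if the arm or the gripper's body presses on something with over 40 N, if the wrist force passes 120 N, or if a joint passes its speed limit or range.

ROBOT

A 7-joint arm with a two-finger parallel gripper is mounted at the origin on the work surface. World frame = base frame: x ahead of the robot, y to its left, z up, the work surface at z = 0. Lengths are in mm, angles in rad, forces in N, time in s.
With the tool pointing down it reaches from about 425 to 875 mm from the base axis. Payload 8.4 kg.
Tool frame: the origin (TCP) lies midway between the tips of the shut fingers; the grasp point (between the pads) lies 19 mm behind it; z points along the fingers, y is the direction in which the jaws open and shut (so a half turn about z gives the same grasp; the last joint's range is limited). The gripper opens to 85 mm and grips with 20 to 120 N. Pads are 22 mm wide; open, the fingers measure 114 mm over their backs; the gripper's body (76 mm by 85 mm) begins 54 mm behind the grasp point. The pads swing forward as they close: fully open they stand 13 mm farther back than shut.
Start: joints at [1.17, 0.333, 0.04, 1.465, -0.013, 1.343, -0.059], TCP at [193.183, -620.6, 231.308] pointing down, gripper open.
Joint ranges: [-2.58, 2.58], [-0.38, 2.09], [-1.3, 1.39], [0.25, 2.4], [-1.5, 4.64], [0.08, 2.09], [-2.65, 2.65]. Speed limits (rad/s): [2.22, 2.22, 2.79, 2.79, 3.14, 3.14, 3.14].

INTERFACE

Orientations are given as a unit quaternion [w, x, y, z].
In Python, from station import robot, cams gives the robot as it stands.
- The arm moves only by the tool step_arm, never from a script. Its argument "steps" is a list that holds one entry, the list of rows, each a list of 5 numbers: the shift along the tool's x, y, z in m, then the turn about the tool's z in rad, then the finger opening in m, from 0 to 0.0854. In form: [[[tx, ty, tz, roll, jaw], ...]]. A call has 1 to 20 rows; each row shifts and turns the commanded pose from where the row before left it, along the tool's axes as they then stand; what a row does not reach is not made up. A row lasts 1/12 s, in which the tool goes at most 41.7 mm and 7.16 degrees, less where a joint would pass 70% of its speed; a pose out of reach is approached as far as the arm can. A call with a gripper value outside its range is refused whole. The fingers move at their own pace and stop on an object; "newtons" is the grip in N (left out, the last holds). Time passes only in rows, so rows that do not move let the fingers close. It gives the time, the measured TCP pose, the force and the opening at its end, in the units of the state.
- robot.read_state(): the state, without advancing time (a new reading comes with each control period).
- cams.grab_frame(name): name is "scene" or "side" or "wrist"; returns a dict with "image" (400x640x3 uint8, red, green, blue), "range_z" (400x640 float32, mm along the optical axis (not along the pixel's ray), 0 where there is no reading), "K" (3x3 intrinsics, pixels), "extrinsics" (4x4, takes a point from world to camera coordinates). Camera axes: x right, y up, looking along -z (the intrinsics and any distortion apply to the point x, -y, -z); pixel columns grow to the right and rows downward; lengths in mm; the calibration is good to about 2 mm. A picture is of the moment at which its call begins.
- robot.hand_in(): hands the job in, once; it reports no verdict.
The state is a dict: "time": time; "qpos": joint angles; "joint_velocities": joint speeds; "effort": joint torques, N m; "tool_pos": TCP position; "eef_rot": TCP orientation; "ft_force": force on the tool from outside, world axes, zero at the start; "ft_torque": the same for the moment, N m; "width": finger opening in mm.
Only numpy, scipy, OpenCV 4.12 (cv2) and the standard library are available. Lean on these libraries where they do the work, as an engineer would, in place of code of your own. Each camera call takes 0.05 s, during which the arm holds its last target. There are 200 camera calls.

## Working session

There is one attempt and no reset: what is moved stays moved. The work goes in short steps, Python scripts to look and compute and a tool call to move; the robot and the scene stay as the last step left them, time stands still between calls to the robot, and variables do not carry over. Pictures are saved under pics/ and viewed, about 8 in all and at most 12, crops included, and the job is handed in when it is done.

Besides the shell and the picture viewer there is one more tool, called after ">>>" as name(argument=value, ...), one argument or row to a line, values as JSON. step_arm: Moves the arm, as the interface text tells. Its arguments: {"type":"object","properties":{"steps":{"type":"array"},"newtons":{"type":"number"}},"required":["steps"]}

```bash
mkdir -p pics; cat > h.py <<'E'
import numpy as np, cv2
from station import robot, cams
def grab(n,save=None):
    f=cams.grab_frame(n)
    if save: cv2.imwrite('pics/'+save,f['image'][:,:,::-1])
    return f
def ray(f,u,v,z):
    K=f['K'];E=f['extrinsics'];R=E[:3,:3];t=E[:3,3]
    d=np.linalg.inv(K)@[u,v,1];d=R.T@(d*[1,-1,-1]);c=-R.T@t
    return c+d*(z-c[2])/d[2]
def proj(f,p):
    E=f['extrinsics'];q=E[:3,:3]@np.array(p,float)+E[:3,3]
    k=f['K']@(q*[1,-1,-1]);return k[:2]/k[2]
def cloud(f):
    Z=f['range_z'];v,u=np.mgrid[:400,:640];K=f['K']
    P=np.stack([(u-K[0,2])*Z/K[0,0],-(v-K[1,2])*Z/K[1,1],-Z],-1)
    E=f['extrinsics'];return (P-E[:3,3])@E[:3,:3]
E
python3 - <<'E'
from h import *
s=robot.read_state();print(s['time'],s['tool_pos'],s['eef_rot'],s['width'],s['ft_force'])
for n in ['scene','side','wrist']:
    f=grab(n,n+'0.png');E=f['extrinsics'];print(n,f['K'].round(1).tolist(),(-E[:3,:3].T@E[:3,3]).round(0))
    np.savez('pics/'+n+'0.npz',**f)
a=cv2.imread('pics/scene0.png');b=cv2.imread('pics/side0.png')
E
```

```text
0.0 [ 193.04997975 -620.18828712  230.41346224] [-8.02653746e-04  9.88637140e-01  1.50319435e-01 -1.71567326e-04] 85.45196859513212 [ 0.26669671 -0.28214891  0.64403011]
scene [[466.5, 0.0, 317.8], [0.0, 466.5, 206.8], [0.0, 0.0, 1.0]] [1058. -923.  989.]
side [[366.7, 0.0, 319.5], [0.0, 366.7, 192.4], [0.0, 0.0, 1.0]] [ 380. -746.  479.]
wrist [[314.6, 0.0, 319.3], [0.0, 314.6, 201.7], [0.0, 0.0, 1.0]] [ 264. -598.  373.]
```

View pics/scene0.png

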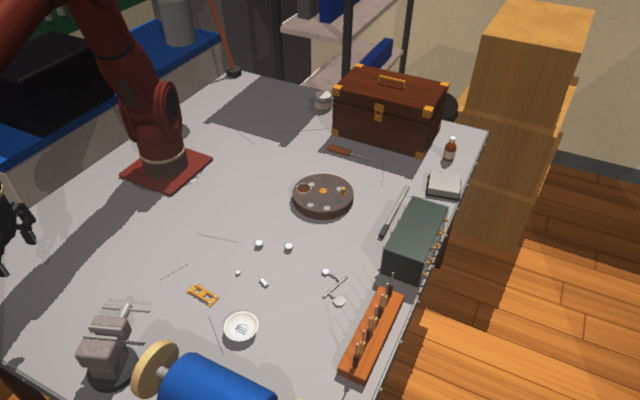

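View pics/side0.png

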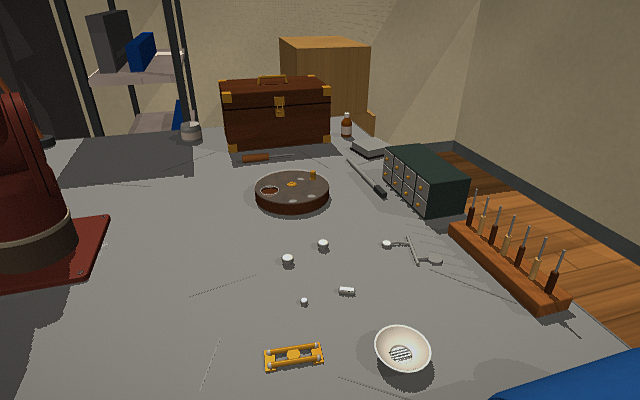

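The scene view shows the loose touches at (259,244) and (289,247), with the case at (323,195). In the side view they are at (288,260) and (323,246), with the opening near (269,190), the screw at (292,184) and the stud at (312,175).

```bash
python3 - <<'E'
from h import *
sc=dict(np.load('pics/scene0.npz'));si=dict(np.load('pics/side0.npz'))
for f,n,pts in((sc,'scene',dict(t5=(259,244),t6=(289,247),small=(238,273),obl=(264,283))),(si,'side',dict(t5=(288,260),t6=(323,246),small=(304,301),obl=(347,291)))):
    C=cloud(f);im=f['image'].astype(int);hsv=cv2.cvtColor(f['image'],cv2.COLOR_RGB2HSV)
    for k,(u,v) in pts.items():
        print(n,k,ray(f,u,v,15 if k[0]=='t' else 8).round(0))
        w=C[v-12:v+13,u-12:u+13].reshape(-1,3);w=w[(w[:,2]>11)&(w[:,2]<25)];print('   cloud',len(w),((w.max(0)+w.min(0))/2).round(1) if len(w) else '', np.ptp(w,0).round(0) if len(w) else '')
    # case
    x0,x1,y0,y1=(280,365,165,225) if n=='scene' else (245,340,160,220)
    W=C[y0:y1,x0:x1];m=(W[...,2]>27)&(W[...,2]<37);p=W[m][:,:2].astype(np.float32)
    print(n,'case circle',cv2.minEnclosingCircle(p),'z',np.median(W[m][:,2]))
    h=hsv[y0:y1,x0:x1];y=(h[...,0]>14)&(h[...,0]<32)&(h[...,1]>140)&(h[...,2]>120)
    nn,l,st,ce=cv2.connectedComponentsWithStats(y.astype(np.uint8))
    for i in range(1,nn):
        if st[i,4]>5:
            c=ce[i]+[x0,y0];q=W[l==i];print('brass',c.round(1),st[i,4],'z',q[:,2].max().round(0),np.median(q,0).round(1),'ray38',ray(f,*c,38).round(1))
a=cv2.resize(sc['image'][165:225,280:365],None,fx=8,fy=8,interpolation=3);b=cv2.resize(si['image'][160:220,245:340],None,fx=8,fy=8,interpolation=3)
cv2.imwrite('pics/c1.png',b[:,:,::-1])
E
```

```text
scene t5 [ 490. -177.   15.]
   cloud 46 [ 486.6 -173.4   16.4] [26. 22.  9.]
scene t6 [ 572. -148.   15.]
   cloud 47 [ 567.1 -146.2   16.2] [25. 23. 10.]
scene small [ 493. -289.    8.]
   cloud 4 [ 489.3 -291.1   12.2] [4. 5. 2.]
scene obl [ 574. -286.    8.]
   cloud 11 [ 571.7 -288.3   12.9] [25. 13.  3.]
scene case circle ((556.4163818359375, 97.6706771850586), 102.306396484375) z 33.99731636842054
brass [322.6 190.3] 35 z 44.0 [558.1  97.   38.3] ray38 [557.7  96.   38. ]
brass [343.  188.2] 10 z 65.0 [620.7 112.2  57.6] ray38 [611.  134.9  38. ]
side t5 [ 486. -182.   15.]
   cloud 91 [ 486.8 -172.9   15.5] [23. 25.  9.]
side t6 [ 566. -158.   15.]
   cloud 76 [ 568.4 -145.3   15.7] [22. 23.  8.]
side small [ 490. -290.    8.]
   cloud 0  
side obl [ 571. -288.    8.]
   cloud 16 [ 571.6 -284.6   11.5] [22. 10.  1.]
side case circle ((557.154052734375, 95.63738250732422), 100.05206298828125) z 33.97673339757386
brass [312.1 171.1] 10 z 59.0 [618.6 113.3  57.5] ray38 [629.4 152.9  38. ]
brass [291.6 183.6] 35 z 40.0 [556.6  93.4  37.8] ray38 [556.9  94.   38. ]
```

View pics/c1.png

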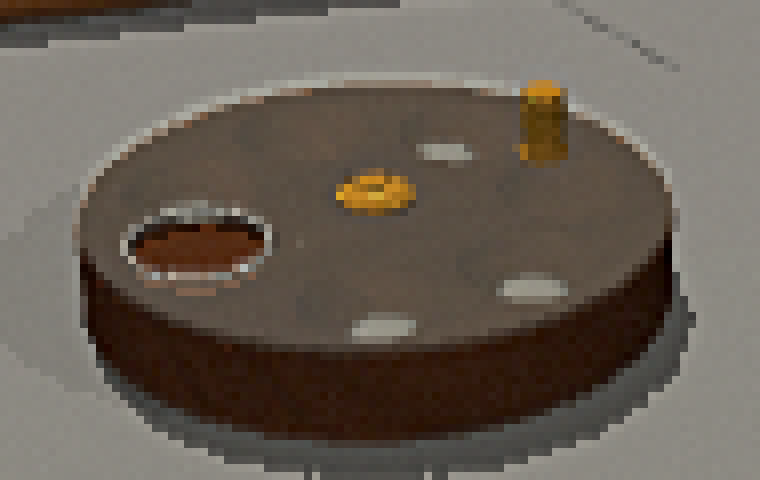

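The crop shows the opening at the left (200,245), the stud at (543,120), the screw at (375,190), and three pearls at (383,327), (533,289) and (445,152). I'll bring the wrist camera over for a closer look.

>>> step_arm(
  steps=[
    [[0.0248,-0.026,0,0,0.05],[0.0248,-0.026,0,0,0.05],[0.0248,-0.026,0,0,0.05],[0.0248,-0.026,0,0,0.05],[0.0248,-0.026,0,0,0.05],[0.0248,-0.026,0,0,0.05],[0.0248,-0.026,0,0,0.05],[0.0248,-0.026,0,0,0.05],[0.0248,-0.026,0,0,0.05],[0.0248,-0.026,0,0,0.05],[0.0248,-0.026,0,0,0.05],[0.0248,-0.026,0,0,0.05],[0.0248,-0.026,0,0,0.05],[0.0248,-0.026,0,0,0.05],[0.0248,-0.026,0,0,0.05],[0.0248,-0.026,0,0,0.05],[0.0248,-0.026,0,0,0.05],[0.0248,-0.026,0,0,0.05],[0,0,0,0,0.05],[0,0,0,0,0.05]],
  ],
  newtons=25,
)

```text
time: 1.82
tool_pos: [480.7, -38.9, 231.1]
eef_rot: [-0.0, 0.988, 0.152, -0.0]
ft_force: [-0.5, -0.5, -0.0]
width: 50.0
```

```bash
python3 - <<'E'
from h import *
f=grab('wrist','w1.png');np.savez('pics/w1.npz',**f)
s=robot.read_state();print(s['time'],s['tool_pos'],s['eef_rot'],s['qpos'])
E_=f['extrinsics'];print((-E_[:3,:3].T@E_[:3,3]).round(0),E_[2,:3])
print([proj(f,p).round(0) for p in [(557,95.5,34),(619,112,58),(487,-173,17),(568,-146,17)]])
E
```

```text
1.8667 [480.22817846 -40.69055065 231.03518636] [-8.11739118e-05  9.88524173e-01  1.51062381e-01 -3.31215368e-04] [ 0.5476608   0.02060944 -0.55640519  1.83467815  0.01125837  1.29010883
 -1.2792859 ]
[551. -16. 374.] [0.27771778 0.08771547 0.9566498 ]
[array([215.,  65.]), array([202., -19.]), array([429., 202.]), array([436., 128.])]
```

View pics/w1.png

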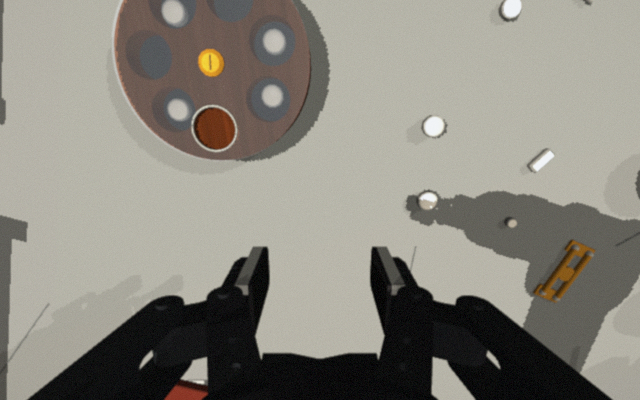

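The wrist view shows the four filled pockets at (178,110), (272,96), (274,41) and (173,12). The empty ones are at (150,55) and (230,5), the opening is at (214,128) and the screw at (210,62). The loose touches are at (433,127) and (428,201).

```bash
python3 - <<'E'
from h import *
f=dict(np.load('pics/w1.npz'));im=f['image'];g=cv2.cvtColor(im,cv2.COLOR_RGB2GRAY);hsv=cv2.cvtColor(im,cv2.COLOR_RGB2HSV)
def blob(m,u,v,r=16):
    u0,v0=max(u-r,0),max(v-r,0);w=m[v0:v+r+1,u0:u+r+1].astype(np.uint8)
    n,l,s,c=cv2.connectedComponentsWithStats(w);i=1+np.argmax(s[1:,4]);return c[i]+[u0,v0],s[i]
y=(hsv[...,0]>14)&(hsv[...,0]<32)&(hsv[...,1]>140)&(hsv[...,2]>120)
c,_=blob(y,210,62);C=ray(f,*c,38.5);print('centre',C)
A=[]
for u,v in [(178,110),(272,96),(274,41),(173,12)]:
    p,s=blob(g>125,u,v,15);P=ray(f,*p,21);d=P-C;A.append(np.degrees(np.arctan2(d[1],d[0])));print(p.round(1),s,P.round(1),'r',np.hypot(*d[:2]).round(1),'ang',A[-1].round(1))
for u,v in [(150,55),(230,5)]:
    d=ray(f,u,v,10)-C;print('empty',np.hypot(*d[:2]),np.degrees(np.arctan2(d[1],d[0])))
red=(hsv[...,0]<14)&(hsv[...,1]>190)
p,s=blob(red,214,128,26);d=ray(f,*p,30)-C;print('opening',p,s,np.hypot(*d[:2]),np.degrees(np.arctan2(d[1],d[0])))
a=np.radians(A)*7;print('phase',np.degrees(np.arctan2(np.sin(a).mean(),np.cos(a).mean()))/7)
for u,v in [(433,127),(428,201)]:
    p,s=blob(g>185,u,v,16);print('touch',p,s,ray(f,*p,15.5).round(1))
C2=cloud(f);
for n in('scene0','side0'):
    pass
w=C2[:170,100:330].reshape(-1,3);w=w[(w[:,2]>28)&(w[:,2]<37)];print(cv2.minEnclosingCircle(w[:,:2].astype(np.float32)))
for u,v in [(433,127),(428,201)]:
    w=C2[v-15:v+16,u-15:u+16].reshape(-1,3);w=w[w[:,2]>10];print(((w.max(0)+w.min(0))/2).round(1),np.ptp(w,0).round(1))
E
```

```text
centre [558.01664287  98.26168527  38.5       ]
[177.9 109.6] [  5   4  21  22 375] [501.6 128.2  21. ] r 63.9 ang 152.0
[271.9  95.6] [  5   4  21  22 379] [546.   35.3  21. ] r 64.1 ang -100.8
[273.8  41.1] [  4   3  23  26 455] [597.2  47.1  21. ] r 64.5 ang -52.5
[173.   11.8] [  4   0  23  26 471] [592.6 149.2  21. ] r 61.6 ang 55.9
empty 73.35271900388858 99.20767764608897
empty 59.36135325384352 1.8810759622566848
opening [214.57986447 128.05808325] [   7    7   39   39 1033] 63.76784978483605 -166.92865398286128
phase 0.7722488295988059
touch [433.76100629 125.58176101] [  7   5  20  20 318] [ 569.6 -143.3   15.5]
touch [428.74137931 197.28448276] [  8   8  17  10 116] [ 491.4 -171.    15.5]
((558.0086059570312, 99.09983825683594), 98.25116729736328)
[566.2 -85.4 192. ] [ 30.2 138.8 364.1]
[ 487.3 -171.    14.8] [23.1 23.8  9.4]
```

>>> step_arm(
  steps=[
    [[0.0255,-0.0148,0.017,0,0.045],[0.0255,-0.0148,0.017,0,0.045],[0.0255,-0.0148,0.017,0,0.045],[0.0255,-0.0148,0.017,0,0.045],[0.0255,-0.0148,0.017,0,0.045],[0.0255,-0.0148,0.017,0,0.045],[0.0255,-0.0148,0.017,0,0.045],[0,0,0,-0.118,0.045],[0,0,0,-0.118,0.045],[0,0,0,-0.118,0.045],[0,0,0,-0.118,0.045],[0,0,0,-0.118,0.045],[0,0,0,-0.118,0.045],[0,0,0,-0.118,0.045],[0,0,0,-0.118,0.045],[0,0,0,-0.118,0.045],[0,0,0,-0.118,0.045],[0,0,0,-0.118,0.045],[0,0,0,-0.118,0.045],[0,0,0,-0.118,0.045]],
  ],
)

```text
time: 3.53
tool_pos: [619.9, 108.5, 111.8]
eef_rot: [0.0, 0.606, 0.795, -0.001]
ft_force: [-0.2, 0.3, -0.6]
width: 44.7
```

>>> step_arm(
  steps=[
    [[0,0,0,-0.118,0.045],[0,0,0,-0.118,0.045],[0,0,0,-0.118,0.045],[0,0,0,-0.118,0.045],[0,0,0,-0.118,0.045],[0,0,0,-0.118,0.045],[0,0,0,-0.118,0.045],[0,0,0,-0.118,0.045],[0,0,0,-0.118,0.045],[0,0,0,-0.118,0.045],[0,0,0,-0.118,0.045],[0,0,0,-0.118,0.045],[0,0,0,-0.117,0.045],[0,0,0,0,0.045],[0,0,0,0,0.045]],
  ],
)

```text
time: 4.78
tool_pos: [619.9, 109.3, 111.7]
eef_rot: [-0.001, -0.111, 0.994, -0.0]
ft_force: [0.0, 0.6, 1.0]
width: 44.7
```

```bash
cat >> h.py <<'E'
def tool(s=None):
    s=s or robot.read_state();w,x,y,z=s['eef_rot']
    return np.array(s['tool_pos']),np.degrees(np.arctan2(2*(x*y+w*z),1-2*(y*y+z*z)))
def to(x,y,ang=None):
    p,a=tool();r=np.radians(a);d=np.array([x,y])-p[:2]
    print('t',robot.read_state()['time'],'pos',p.round(1),'xang',a.round(2),'tool dx,dy',(d@[np.cos(r),np.sin(r)]).round(1),(d@[np.sin(r),-np.cos(r)]).round(1),'roll',None if ang is None else round(-np.radians((ang-a+180)%360-180),3),'q7',robot.read_state()['qpos'][6].round(2))
E
python3 - <<'E'
from h import *
to(619.8,111.5,193.1)
f=grab('wrist','w2.png');np.savez('pics/w2.npz',**f)
hsv=cv2.cvtColor(f['image'],cv2.COLOR_RGB2HSV)
y=((hsv[...,0]>14)&(hsv[...,0]<32)&(hsv[...,1]>140)&(hsv[...,2]>110)).astype(np.uint8)
n,l,s,c=cv2.connectedComponentsWithStats(y)
for i in range(1,n):
    if s[i,4]>25: print(c[i].round(1),s[i],ray(f,*c[i],38.5).round(1),ray(f,*c[i],58).round(1))
print(proj(f,(619.8,111.5,58)),proj(f,(557.5,97,38.5)))
E
```

```text
t 4.7833 pos [619.9 109.3 111.7] xang -167.29 tool dx,dy -0.4 2.2 roll -0.007 q7 1.08
[324.2 124. ] [ 305  105   39   39 1164] [557.6  99.1  38.5] [556.7  98.6  58. ]
[327.5 218.9] [316 203  23  32 527] [622.7 116.6  38.5] [616.  114.5  58. ]
[321.7745479  223.28114305] [321.16822432 123.09042577]
```

View pics/w2.png

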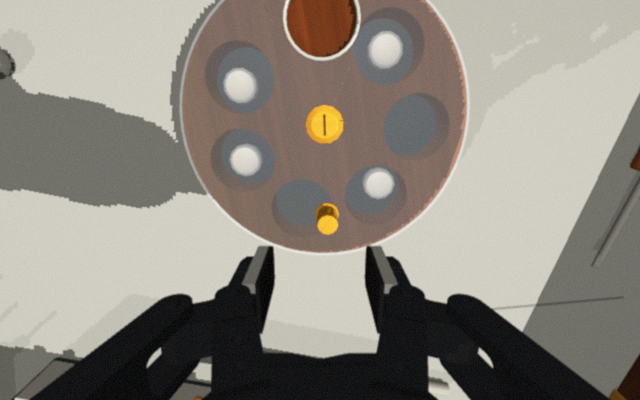

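The wrist view shows the stud at (328,220), slightly right of the finger middle at (320), and the screw at (324,124). I'll shift about 4 mm, go down and grip.

>>> step_arm(
  steps=[
    [[0,0.004,0.018,0,0.045],[0,0,0.018,0,0.045],[0,0,0.018,0,0.045],[0,0,0.017,0,0.045],[0,0,0,0,0.03],[0,0,0,0,0.012],[0,0,0,0,0.008],[0,0,0,0,0.008],[0,0,0,0,0.008]],
  ],
  newtons=25,
)

```text
time: 5.58
tool_pos: [619.2, 114.9, 41.9]
eef_rot: [0.0, -0.113, 0.994, 0.0]
ft_force: [-0.0, 0.0, -1.7]
width: 12.7
```

```bash
python3 - <<'E'
from h import *
to(619.7,113.5,194);s=robot.read_state();print(s['width'],s['ft_force'],s['ft_torque'])
f=grab('wrist','w3.png');hsv=cv2.cvtColor(f['image'],cv2.COLOR_RGB2HSV)
y=((hsv[...,0]>14)&(hsv[...,0]<32)&(hsv[...,1]>140)&(hsv[...,2]>110)).astype(np.uint8)
n,l,s,c=cv2.connectedComponentsWithStats(y)
for i in range(1,n):
    if s[i,4]>25: print(c[i].round(1),s[i],ray(f,*c[i],38.5).round(1))
E
```

```text
t 5.5833 pos [619.2 114.9  41.9] xang -167.01 tool dx,dy -0.2 -1.4 roll -0.018 q7 1.03
12.724658068514065 [-0.04075419  0.03674375 -1.68621952] [ 0.03684346  0.10848877 -0.06557849]
[314.8 130.5] [ 287  102   56   57 2450] [557.5  99.1  38.5]
[318.9 267.5] [ 306  241   28   51 1043] [624.8 116.5  38.5]
```

```bash
python3 - <<'E'
from h import *
f=dict(np.load('pics/w2.npz'))
q=[(457,-1),(657,-1),(657,199),(457,199)];S=3
H=cv2.getPerspectiveTransform(np.float32([proj(f,(*p,30)) for p in q]),np.float32([(0,0),(S*200,0),(S*200,S*200),(0,S*200)]))
r=cv2.warpPerspective(f['image'],H,(600,600));g=cv2.medianBlur(cv2.cvtColor(r,cv2.COLOR_RGB2GRAY),5)
c=cv2.HoughCircles(g,cv2.HOUGH_GRADIENT,1,60,param1=60,param2=12,minRadius=63,maxRadius=73)[0]
o=r[:,:,::-1].copy();C=np.array([557.5,98.8])
for u,v,R in c:
    p=np.array([457+u/S,-1+v/S]);d=p-C;rad=np.hypot(*d)
    if 58<rad<70:
        a=np.degrees(np.arctan2(d[1],d[0]));print(p.round(1),'R',R/S,'r',rad.round(1),'ang',a.round(1),'mod',(a%51.4286).round(1));cv2.circle(o,(int(u),int(v)),int(R),(0,255,0),1)
cv2.imwrite('pics/r2.png',o)
E
```

```text
[495.2  82.8] R 22.266668 r 64.3 ang -165.6 mod 40.1
```

View pics/r2.png

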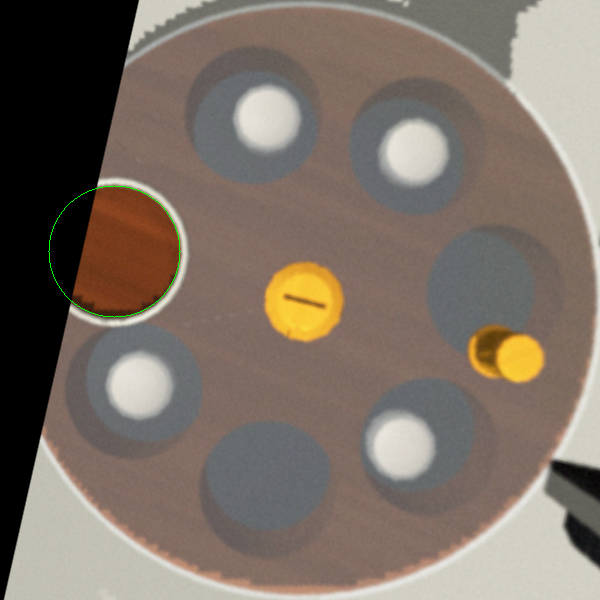

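The top-down view shows the pocket outlines clearly. Their phase puts the solid place at about 203.5°, the empty pockets at about 100.7° and -2.2°, and the opening at 194.4°. I'll turn the cover 93.6° clockwise.

>>> step_arm(
  steps=[
    [[0,0,0,-0.022,0.008],[0.0004,-0.00745,0,0.1167,0.008],[0.00044,-0.00745,0,0.1167,0.008],[0.00044,-0.00745,0,0.1167,0.008],[0.00044,-0.00745,0,0.1167,0.008],[0.00044,-0.00745,0,0.1167,0.008],[0.00044,-0.00745,0,0.1167,0.008],[0.00044,-0.00745,0,0.1167,0.008],[0.00044,-0.00745,0,0.1167,0.008],[0.00044,-0.00745,0,0.1167,0.008],[0.00044,-0.00745,0,0.1167,0.008],[0.00044,-0.00745,0,0.1167,0.008],[0.00044,-0.00745,0,0.1167,0.008],[0.00044,-0.00745,0,0.1167,0.008],[0.00044,-0.00745,0,0.1167,0.008],[0,0,0,0,0.008],[0,0,0,0,0.008]],
  ],
)

```text
time: 7.05
tool_pos: [569.5, 36.7, 41.9]
eef_rot: [0.001, 0.637, 0.771, 0.001]
ft_force: [2.6, 3.2, -2.9]
width: 12.4
```

```bash
python3 - <<'E'
from h import *
a=np.radians(-79.3);to(557.5+64*np.cos(a),98.8+64*np.sin(a),100.7);s=robot.read_state();print(s['width'],s['ft_force'],s['ft_torque'])
f=grab('scene','s3.png');g=grab('wrist','w4.png');np.savez('pics/w4.npz',**g)
q=[(457,-1),(657,-1),(657,199),(457,199)];S=3
H=cv2.getPerspectiveTransform(np.float32([proj(g,(*p,30)) for p in q]),np.float32([(0,0),(S*200,0),(S*200,S*200),(0,S*200)]))
r=cv2.warpPerspective(g['image'],H,(600,600));cv2.imwrite('pics/r4.png',r[:,:,::-1])
E
```

```text
t 7.05 pos [569.5  36.7  41.9] xang 100.92 tool dx,dy -0.7 -0.2 roll 0.004 q7 -0.3
12.35076613991766 [ 2.56506683  3.21844755 -2.87932176] [ 0.55274019 -0.51521819 -0.26300665]
```

View pics/r4.png

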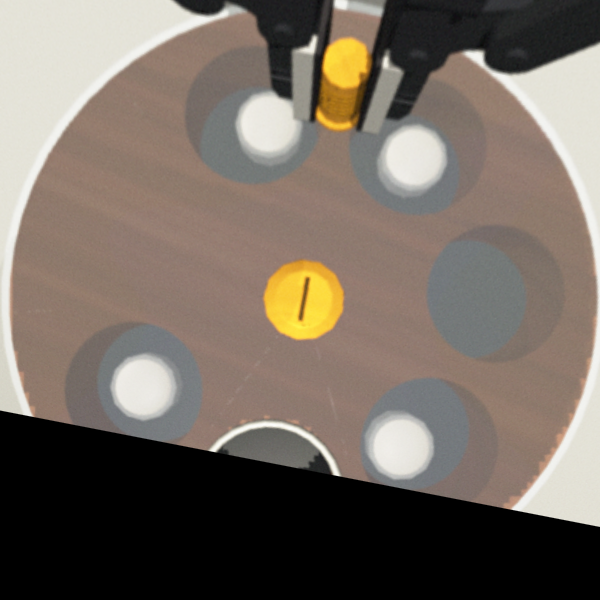

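The opening at (268,470) is now over pocket 5. I'll let go, lift and check the line-up.

>>> step_arm(
  steps=[
    [[0,0,0,0,0.03],[0,0,0,0,0.03],[0,0,-0.01,0,0.03],[0,0,-0.03,0,0.04],[-0.02,0,-0.035,0,0.045],[-0.035,0,-0.035,0,0.045],[-0.035,0,-0.03,0,0.045],[0,0,0,0,0.045]],
  ],
)

```text
time: 7.82
tool_pos: [587.3, -50.8, 178.7]
eef_rot: [0.004, 0.641, 0.768, 0.001]
ft_force: [0.7, -1.3, -0.0]
width: 44.7
```

```bash
cat >> h.py <<'E'
def rect(f,name,z=30,S=3):
    q=[(457,-1),(657,-1),(657,199),(457,199)]
    H=cv2.getPerspectiveTransform(np.float32([proj(f,(*p,z)) for p in q]),np.float32([(0,0),(S*200,0),(S*200,S*200),(0,S*200)]))
    r=cv2.warpPerspective(f['image'],H,(600,600));cv2.imwrite('pics/'+name,r[:,:,::-1]);return r
E
python3 - <<'E'
from h import *
to(568,-145);g=grab('wrist','w5.png');np.savez('pics/w5.npz',**g);rect(g,'r5.png')
g=g['image'];print(g.shape)
f=dict(np.load('pics/w5.npz'));C=cloud(f)
for p in [(487.5,-172,15),(568,-145,15)]:
    u,v=proj(f,p).astype(int);print(u,v)
    w=C[max(v-30,0):v+30,max(u-30,0):u+30].reshape(-1,3);w=w[(w[:,2]>10)&(w[:,2]<22)&(np.hypot(w[:,0]-p[0],w[:,1]-p[1])<25)]
    if len(w): print(((w.max(0)+w.min(0))/2).round(1),np.ptp(w,0).round(1))
E
```

```text
t 7.8167 pos [587.3 -50.8 178.7] xang 100.26 tool dx,dy -89.2 -35.8 roll None q7 -0.06
(400, 640, 3)
209 273
[ 487.1 -170.4   14.6] [23.2 23.7  9.1]
285 263
[ 569.6 -142.5   14.6] [23.3 24.2  9.2]
```

View pics/w5.png

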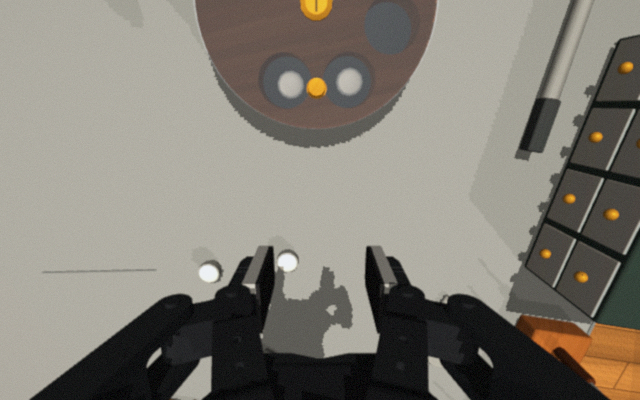

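The stud at (316,88) stands between two filled pockets, as it should, and the loose touch at (288,261) is ahead. I'll pick up the touch near (569.5,-143).

>>> step_arm(
  steps=[
    [[-0.0292,-0.0113,0.025,0,0.045],[-0.0292,-0.0113,0.025,0,0.045],[-0.0292,-0.0113,0.025,0,0.045],[0,0,0.023,0,0.045],[0,0,0.023,0,0.045],[0,0,0.023,0,0.045],[0,0,0.02,0,0.045],[0,0,0.0075,0,0.045],[0,0,0,0,0.045],[0,0,0,0,0.03],[0,0,0,0,0.018],[0,0,0,0,0.018],[0,0,0,0,0.018]],
  ],
  newtons=25,
)

```text
time: 8.95
tool_pos: [567.6, -135.8, 2.7]
eef_rot: [0.001, 0.638, 0.77, 0.0]
ft_force: [-0.2, 0.8, 3.9]
width: 22.8
```

The gripper has hold of it but 7 mm off-centre, because the last pose was read before the arm settled. I'll regrip centred and a bit higher.

>>> step_arm(
  steps=[
    [[0,0,0,0,0.04],[0,0,0,0,0.045],[0,0,0,0,0.045],[-0.0072,0,-0.0045,0,0.045],[0,0,0,0,0.045],[0,0,0,0,0.03],[0,0,0,0,0.018],[0,0,0,0,0.018],[0,0,0,0,0.018],[0,0,0,0,0.018]],
  ],
  newtons=25,
)

```text
time: 9.78
tool_pos: [568.2, -143.2, 6.1]
eef_rot: [0.0, 0.638, 0.77, -0.0]
ft_force: [-1.8, -2.5, 4.6]
width: 22.4
```

```bash
python3 - <<'E'
from h import *
a=np.radians(100.7);to(557.5+64*np.cos(a),98.8+64*np.sin(a));print(robot.read_state()['width'])
f=grab('scene','s6.png');g=grab('wrist','w6.png');np.savez('pics/w6.npz',**g);np.savez('pics/s6.npz',**f)
r=rect(f,'r6.png',34);b=np.zeros((600,800,3),np.uint8)
h=cv2.resize(g['image'][150:350,200:440],(240*2,400))
cv2.imwrite('pics/m6.png',np.vstack([cv2.resize(r,(480,480)),h])[:,:,::-1][:600+280])
m=np.hstack([cv2.resize(r,(400,400)),cv2.resize(g['image'][180:350,220:400],(400,378)).copy()[:378]] if 0 else [cv2.resize(r,(400,400)),cv2.resize(g['image'][180:340,240:400],(400,400))])
cv2.imwrite('pics/m6.png',m[:,:,::-1])
E
```

```text
t 9.7833 pos [ 568.2 -143.2    6.1] xang 100.66 tool dx,dy 303.8 34.2 roll None q7 -0.01
22.350315579945708
```

View pics/m6.png

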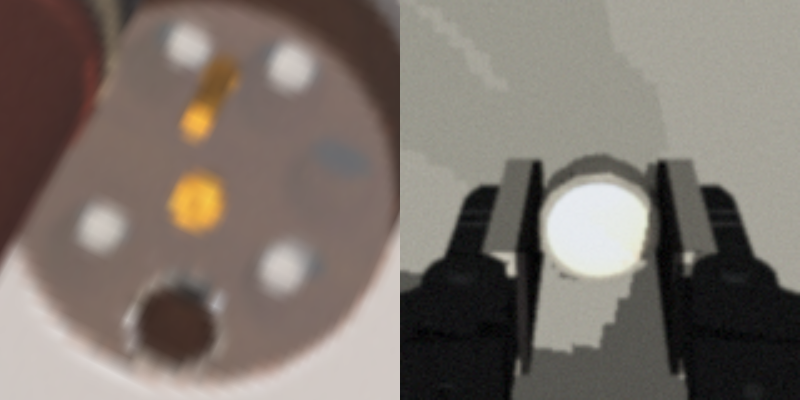

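The touch is well centred in the jaws (right half, 598,228). The opening at (178,325) on the left is clear. Carrying it over now.

>>> step_arm(
  steps=[
    [[0,0,-0.03,0,0.018],[0,0,-0.03,0,0.018],[0,0,-0.03,0,0.018],[0.0304,0.0034,0,0,0.018],[0.0304,0.0034,0,0,0.018],[0.0304,0.0034,0,0,0.018],[0.0304,0.0034,0,0,0.018],[0.0304,0.0034,0,0,0.018],[0.0304,0.0034,0,0,0.018],[0.0304,0.0034,0,0,0.018],[0.0304,0.0034,0,0,0.018],[0.0304,0.0034,0,0,0.018],[0.0304,0.0034,0,0,0.018],[0,0,0.02,0,0.018],[0,0,0.012,0,0.018],[0,0,0,0,0.018],[0,0,0,0,0.018],[0,0,0,0,0.018]],
  ],
)

```text
time: 11.38
tool_pos: [545.6, 161.1, 64.1]
eef_rot: [-0.0, 0.639, 0.769, -0.0]
ft_force: [0.4, -0.3, -0.0]
width: 22.3
```

```bash
python3 - <<'E'
from h import *
to(545.6,161.6);g=grab('wrist','w7.png');np.savez('pics/w7.npz',**g);print(robot.read_state()['width'])
print('touch',proj(g,(*tool()[0][:2],70)),'opening',proj(g,(545.6,161.6,34)))
cv2.imwrite('pics/w7c.png',cv2.resize(g['image'][120:360,180:460],(700,600))[:,:,::-1])
E
```

```text
t 11.3833 pos [545.6 161.1  64.1] xang 100.57 tool dx,dy 0.5 0.1 roll None q7 -0.52
22.131399362883535
touch [320.28423288 266.67149757] opening [319.82889731 236.40499053]
```

View pics/w7c.png

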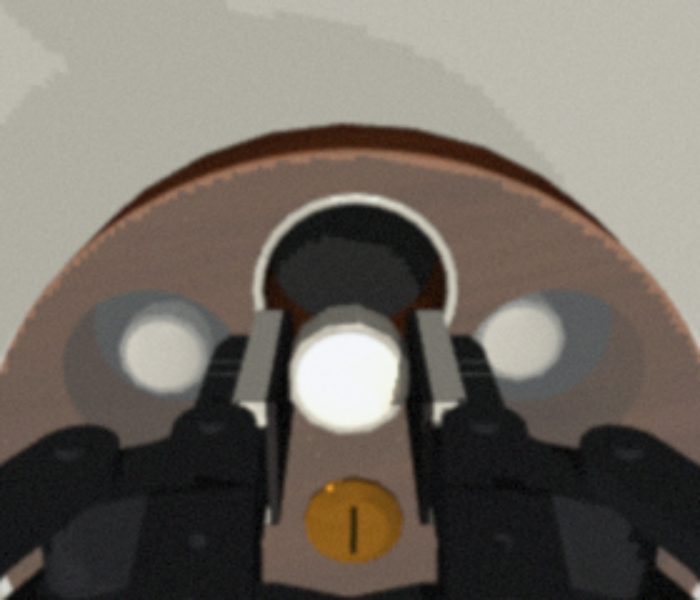

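The opening at (356,295) and its neighbour pockets are symmetric about the touch at (348,380), so they line up. Lowering and letting go.

>>> step_arm(
  steps=[
    [[0,0,0.013,0,0.018],[0,0,0.0125,0,0.018],[0,0,0,0,0.018],[0,0,0,0,0.018],[0,0,0,0,0.035],[0,0,0,0,0.035],[0,0,0,0,0.035],[0,0,-0.02,0,0.035],[0,0,-0.03,0,0.045],[-0.03,0,-0.03,0,0.045],[-0.03,0,0,0,0.045],[0,0,0,0,0.045],[0,0,0,0,0.045],[0,0,0,0,0.045]],
  ],
)

```text
time: 12.6
tool_pos: [556.1, 103.8, 117.9]
eef_rot: [-0.0, 0.638, 0.77, 0.0]
ft_force: [-0.2, 0.1, -0.1]
width: 44.9
```

```bash
python3 - <<'E'
from h import *
to(569.7,36.5,100.7);g=grab('wrist','w8.png');np.savez('pics/w8.npz',**g);r=rect(g,'r8.png')
hsv=cv2.cvtColor(r,cv2.COLOR_RGB2HSV);m=((hsv[...,1]<40)&(hsv[...,2]>150)).astype(np.uint8)
n,l,s,c=cv2.connectedComponentsWithStats(m)
for i in range(1,n):
    if 800<s[i,4]<30000: print(c[i].round(),s[i])
E
```

```text
t 12.6 pos [556.1 103.8 117.9] xang 100.64 tool dx,dy -68.7 0.9 roll -0.001 q7 -0.36
[404.  20.] [ 220    0  291   65 3476]
[266. 128.] [ 234   96   65   66 3272]
[411. 162.] [ 381  130   60   66 3020]
[138. 396.] [ 107  364   64   66 3250]
[269. 487.] [ 194  414  151  150 3318]
[400. 457.] [ 368  425   65   65 3307]
[264. 491.] [ 231  458   67   68 3450]
```

View pics/r8.png

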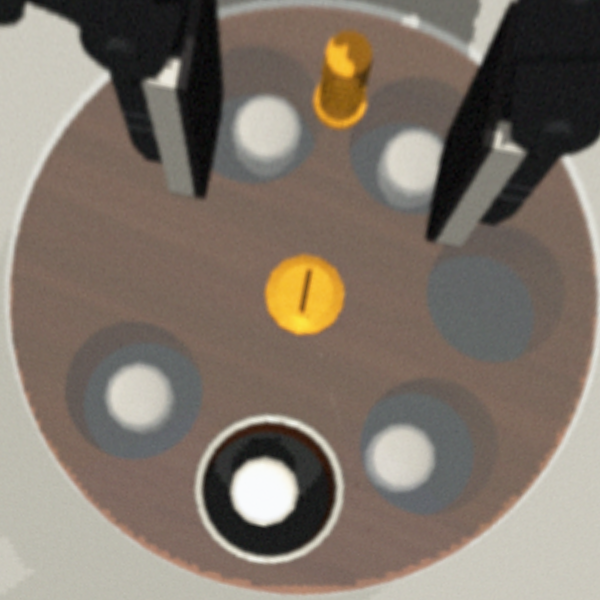

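The touch stands upright in pocket 5 at (264,491), inside the opening at (269,489). The stud is at (345,80). I'll grip the stud again.

>>> step_arm(
  steps=[
    [[-0.035,0.0005,0,0,0.045],[-0.034,0.0005,0,0,0.045],[0,0,0.02,0,0.045],[0,0,0.02,0,0.045],[0,0,0.02,0,0.045],[0,0,0.0165,0,0.045],[0,0,0,0,0.045],[0,0,0,0,0.03],[0,0,0,0,0.008],[0,0,0,0,0.008],[0,0,0,0,0.008],[0,0,0,0,0.008]],
  ],
  newtons=25,
)

```text
time: 13.65
tool_pos: [570.7, 36.9, 42.6]
eef_rot: [0.001, 0.638, 0.77, 0.001]
ft_force: [-1.0, 1.8, 4.7]
width: 12.8
```

>>> step_arm(
  steps=[
    [[0.00046,-0.0077,0,0.1204,0.008],[0.00046,-0.0077,0,0.1204,0.008],[0.00046,-0.0077,0,0.1204,0.008],[0.00046,-0.0077,0,0.1204,0.008],[0.00046,-0.0077,0,0.1204,0.008],[0.00046,-0.0077,0,0.1204,0.008],[0.00046,-0.0077,0,0.1204,0.008],[0.00046,-0.0077,0,0.1204,0.008],[0.00046,-0.0077,0,0.1204,0.008],[0.00046,-0.0077,0,0.1204,0.008],[0.00046,-0.0077,0,0.1204,0.008],[0.00046,-0.0077,0,0.1204,0.008],[0.00046,-0.0077,0,0.1204,0.008],[0.00046,-0.0077,0,0.1204,0.008],[0.00046,-0.0077,0,0.1204,0.008],[0,0,0,0,0.008],[0,0,0,0,0.008]],
  ],
)

```text
time: 15.07
tool_pos: [495.6, 102.3, 42.5]
eef_rot: [-0.0, 1.0, -0.022, 0.002]
ft_force: [1.9, -1.0, 6.9]
width: 12.9
```

```bash
cat >> h.py <<'E'
def opening(g):
    r=rect(g,'tmp.png',34);S=3
    gr=cv2.medianBlur(cv2.cvtColor(r,cv2.COLOR_RGB2GRAY),5)
    c=cv2.HoughCircles(gr,cv2.HOUGH_GRADIENT,1,40,param1=120,param2=14,minRadius=63,maxRadius=74)
    for u,v,R in ([] if c is None else c[0]):
        d=np.array([457+u/S,-1+v/S])-[557.5,98.8];rad=np.hypot(*d)
        if 58<rad<70: print('circle r',rad.round(1),'ang',np.degrees(np.arctan2(d[1],d[0])).round(1),'R',R/S)
E
python3 - <<'E'
from h import *
a=np.radians(177.8);to(557.5+64*np.cos(a),98.8+64*np.sin(a),-2.2);s=robot.read_state();print(s['width'],s['ft_force'])
opening(dict(np.load('pics/w8.npz')));opening(dict(np.load('pics/w2.npz')))
g=grab('wrist','w9.png');np.savez('pics/w9.npz',**g);opening(g)
E
```

```text
t 15.0667 pos [495.6 102.3  42.5] xang -2.56 tool dx,dy -2.0 1.1 roll -0.006 q7 -2.09
12.890881016513697 [ 1.87088753 -0.9951228   6.94307948]
circle r 64.4 ang 100.1 R 22.033333
circle r 63.3 ang -165.7 R 21.666666
circle r 65.7 ang -2.9 R 22.833334
```

>>> step_arm(
  steps=[
    [[0,0.001,0,0,0.008],[0,0,0,0,0.008],[0,0,0,0,0.03],[0,0,0,0,0.03],[0,0,-0.02,0,0.03],[0,0,-0.03,0,0.045],[0,0,-0.03,0,0.045],[0.0005,0.034,0,0,0.045],[0.0005,0.034,0,0,0.045],[0.0005,0.034,0,0,0.045],[0.0005,0.034,0,0,0.045],[0.0005,0.034,0,0,0.045],[0.0005,0.034,0,0,0.045],[0.0005,0.034,0,0,0.045],[0.0005,0.034,0,0,0.045],[0,0,0.03,0,0.045],[0,0,0.03,0,0.045],[0,0,0,0,0.045],[0,0,0,0,0.045],[0,0,0,0,0.045]],
  ],
)

```text
time: 16.78
tool_pos: [485.1, -170.4, 62.4]
eef_rot: [-0.0, 1.0, -0.024, 0.0]
ft_force: [-0.2, 1.0, 1.1]
width: 44.9
```

```bash
cat >> h.py <<'E'
def tch(g,p,r=25):
    C=cloud(g).reshape(-1,3);w=C[(C[:,2]>10)&(C[:,2]<22)&(np.hypot(C[:,0]-p[0],C[:,1]-p[1])<r)]
    if len(w): print('touch',len(w),((w.max(0)+w.min(0))/2).round(1),np.ptp(w,0).round(1))
E
python3 - <<'E'
from h import *
g=grab('wrist','w10.png');to(487.3,-171);tch(g,(487.3,-171))
E
```

```text
t 16.8333 pos [ 485.6 -170.5   62.9] xang -2.72 tool dx,dy 1.7 0.4 roll None q7 -1.48
touch 1055 [ 487.1 -171.2   14.8] [23.9 23.4  9.5]
```

>>> step_arm(
  steps=[
    [[0.0015,0.0005,0.02,0,0.045],[0,0,0.02,0,0.045],[0,0,0.0135,0,0.045],[0,0,0.003,0,0.045],[0,0,0,0,0.045],[0,0,0,0,0.03],[0,0,0,0,0.018],[0,0,0,0,0.018],[0,0,0,0,0.018],[0,0,0,0,0.018]],
  ],
  newtons=25,
)

```text
time: 17.67
tool_pos: [487.4, -171.5, 6.5]
eef_rot: [0.0, 1.0, -0.024, 0.001]
ft_force: [-2.0, 0.3, 7.2]
width: 22.6
```

```bash
python3 - <<'E'
from h import *
a=np.radians(-2.3);to(557.5+64*np.cos(a),98.8+64*np.sin(a));print(robot.read_state()['width'],robot.read_state()['ft_force'])
E
```

```text
t 17.6667 pos [ 487.4 -171.5    6.5] xang -2.8 tool dx,dy 120.8 -274.0 roll None q7 -1.52
22.56434374581438 [-2.03953415  0.30519358  7.24177532]
```

>>> step_arm(
  steps=[
    [[0,0,-0.03,0,0.018],[0,0,-0.03,0,0.018],[0,0,-0.03,0,0.018],[0.0121,-0.0274,0,0,0.018],[0.0121,-0.0274,0,0,0.018],[0.0121,-0.0274,0,0,0.018],[0.0121,-0.0274,0,0,0.018],[0.0121,-0.0274,0,0,0.018],[0.0121,-0.0274,0,0,0.018],[0.0121,-0.0274,0,0,0.018],[0.0121,-0.0274,0,0,0.018],[0.0121,-0.0274,0,0,0.018],[0.0121,-0.0274,0,0,0.018],[0,0,0.02,0,0.018],[0,0,0.012,0,0.018],[0,0,0,0,0.018],[0,0,0,0,0.018],[0,0,0,0,0.018]],
  ],
)

```text
time: 19.17
tool_pos: [620.7, 95.1, 63.6]
eef_rot: [0.0, 1.0, -0.025, 0.0]
ft_force: [0.4, -0.9, -0.7]
width: 22.4
```

```bash
python3 - <<'E'
from h import *
a=np.radians(-2.3);to(557.5+64*np.cos(a),98.8+64*np.sin(a));print(robot.read_state()['width'])
g=grab('wrist','w11.png');np.savez('pics/w11.npz',**g);opening(g)
# bezel: bright low-saturation ring pixels, on plane z=34, around expected opening
hsv=cv2.cvtColor(g['image'],cv2.COLOR_RGB2HSV);v,u=np.where((hsv[...,1]<45)&(hsv[...,2]>150))
P=np.array([ray(g,a,b,34.5)[:2] for a,b in zip(u,v)]);c=np.array([621.4,96.2])
k=(abs(np.hypot(*(P-c).T)-22.7)<2.5)
for _ in range(4):
    Q=P[k];s=np.linalg.lstsq(np.c_[2*Q,np.ones(len(Q))],(Q**2).sum(1),rcond=None)[0];c=s[:2];k=abs(np.hypot(*(P-c).T)-22.7)<2.0
d=c-[557.5,98.8];print('bezel',c,k.sum(),'r',np.sqrt(s[2]+c@c),np.hypot(*d),np.degrees(np.arctan2(d[1],d[0])))
E
```

```text
t 19.1667 pos [620.7  95.1  63.6] xang -2.91 tool dx,dy 0.7 -1.2 roll None q7 -2.05
22.429322602350137
circle r 64.4 ang -1.8 R 21.866667
bezel [622.18694849  97.33041024] 644 r 22.844128209942813 64.70363976974848 -1.3014496930538841
```

>>> step_arm(
  steps=[
    [[0.001,-0.0015,0.0125,0,0.018],[0,0,0.0125,0,0.018],[0,0,0,0,0.018],[0,0,0,0,0.018],[0,0,0,0,0.035],[0,0,0,0,0.035],[0,0,0,0,0.035],[0,0,-0.02,0,0.035],[0,0,-0.03,0,0.045],[-0.03,0,-0.03,0,0.045],[-0.03,0,0,0,0.045],[0,0,0,0,0.045],[0,0,0,0,0.045],[0,0,0,0,0.045]],
  ],
)

```text
time: 20.38
tool_pos: [562.6, 100.5, 117.6]
eef_rot: [0.0, 1.0, -0.025, 0.0]
ft_force: [1.4, 0.6, 0.1]
width: 45.2
```

```bash
python3 - <<'E'
from h import *
a=np.radians(178.3);to(557.5+64*np.cos(a),98.8+64*np.sin(a),178.3);g=grab('wrist','w12.png');np.savez('pics/w12.npz',**g);opening(g);r=rect(g,'r12.png')
hsv=cv2.cvtColor(r,cv2.COLOR_RGB2HSV);m=((hsv[...,1]<40)&(hsv[...,2]>150)).astype(np.uint8)
n,l,s,c=cv2.connectedComponentsWithStats(m)
for i in range(1,n):
    if 800<s[i,4]<30000: print(c[i].round(),s[i])
C=cloud(g).reshape(-1,3)
for p in [(621,96.5),(545.6,161.6)]:
    w=C[np.hypot(C[:,0]-p[0],C[:,1]-p[1])<18]; print(p,np.percentile(w[:,2],[1,10,50,90,99]).round(1)); q=w[(w[:,2]>14)&(w[:,2]<24)]; print(len(q),q.mean(0).round(1) if len(q) else '')
E
```

```text
t 20.3833 pos [562.6 100.5 117.6] xang -2.82 tool dx,dy -69.0 3.2 roll 3.122 q7 -2.03
circle r 64.7 ang -1.7 R 21.833334
[152.  26.] [   45     0   436    86 10099]
[278. 118.] [ 245   86   68   66 3401]
[426. 152.] [ 394  119   66   66 3391]
[ 13. 339.] [   0  181   48  284 6023]
[493. 294.] [ 419  219  151  151 3509]
[494. 298.] [ 460  265   68   66 3458]
[151. 386.] [ 118  353   67   66 3416]
[413. 446.] [ 381  414   66   66 3416]
[276. 480.] [ 243  447   68   67 3438]
(621, 96.5) [  3.3   4.3  21.1 260.7 260.7]
789 [621.3  98.3  21. ]
(545.6, 161.6) [ 32.9  33.6  34.9 184.7 188.8]
0
```

The second touch is in pocket 3: its top is at 21 mm, which is 4 mm floor plus 17 mm. I'll grip the stud again and turn the cover counter-clockwise until it is shut.

>>> step_arm(
  steps=[
    [[-0.034,0.0015,0,0,0.045],[-0.034,0.0015,0,0,0.045],[0,0,0.02,0,0.045],[0,0,0.02,0,0.045],[0,0,0.02,0,0.045],[0,0,0.0155,0,0.045],[0,0,0,0,0.045],[0,0,0,0,0.03],[0,0,0,0,0.008],[0,0,0,0,0.008],[0,0,0,0,0.008],[0,0,0,0,0.008]],
  ],
  newtons=25,
)

```text
time: 21.43
tool_pos: [495.0, 101.4, 42.8]
eef_rot: [-0.0, 1.0, -0.025, 0.001]
ft_force: [1.3, 0.4, 3.3]
width: 12.3
```

>>> step_arm(
  steps=[
    [[0.00046,0.0076,0,-0.12,0.008],[0.00046,0.0076,0,-0.12,0.008],[0.00046,0.0076,0,-0.12,0.008],[0.00046,0.0076,0,-0.12,0.008],[0.00046,0.0076,0,-0.12,0.008],[0.00046,0.0076,0,-0.12,0.008],[0.00046,0.0076,0,-0.12,0.008],[0.00046,0.0076,0,-0.12,0.008],[0.00046,0.0076,0,-0.12,0.008],[0.00046,0.0076,0,-0.12,0.008],[0.00046,0.0076,0,-0.12,0.008],[0.00046,0.0076,0,-0.12,0.008],[0.00046,0.0076,0,-0.12,0.008],[0.00046,0.0076,0,-0.12,0.008],[0.00046,0.0076,0,-0.12,0.008],[0,0,0,0,0.008]],
  ],
)

```text
time: 22.77
tool_pos: [570.8, 36.4, 42.8]
eef_rot: [0.0, 0.638, 0.77, 0.001]
ft_force: [0.2, 1.0, 7.3]
width: 12.6
```

```bash
python3 - <<'E'
from h import *
a=np.radians(280.6);to(557.5+63.5*np.cos(a),98.8+63.5*np.sin(a),100.6);print(robot.read_state()['width'],robot.read_state()['ft_force'])
E
```

```text
t 22.7667 pos [570.8  36.4  42.8] xang 100.68 tool dx,dy 0.3 -1.6 roll 0.001 q7 -0.28
12.583178921437783 [0.23604928 1.03632689 7.27062984]
```

>>> step_arm(
  steps=[
    [[0.00046,0.0076,0,-0.12,0.008],[0.00046,0.0076,0,-0.12,0.008],[0.00046,0.0076,0,-0.12,0.008],[0.00046,0.0076,0,-0.12,0.008],[0.00046,0.0076,0,-0.12,0.008],[0.00046,0.0076,0,-0.12,0.008],[0.00046,0.0076,0,-0.12,0.008],[0.00046,0.0076,0,-0.12,0.008],[0.00046,0.0076,0,-0.12,0.008],[0.00046,0.0076,0,-0.12,0.008],[0.00046,0.0076,0,-0.12,0.008],[0.00046,0.0076,0,-0.12,0.008],[0.00046,0.0076,0,-0.12,0.008],[0.00046,0.0076,0,-0.12,0.008],[0.00046,0.006,0,-0.1,0.008],[0,0,0,0,0.008],[0,0,0,0,0.008]],
  ],
)

```text
time: 24.18
tool_pos: [617.1, 122.8, 42.9]
eef_rot: [0.001, -0.191, 0.982, 0.001]
ft_force: [3.4, 2.9, 5.8]
width: 13.1
```

```bash
python3 - <<'E'
from h import *
a=np.radians(23.7);to(557.5+63.5*np.cos(a),98.8+63.5*np.sin(a),203.7);print(robot.read_state()['width'],robot.read_state()['ft_force'])
g=grab('wrist','w13.png');opening(g)
E
```

```text
t 24.1833 pos [617.1 122.8  42.9] xang -157.96 tool dx,dy 0.8 2.0 roll -0.029 q7 1.18
13.051587574720598 [3.42615388 2.85747368 5.82689159]
circle r 63.7 ang -157.9 R 24.0
```

>>> step_arm(
  steps=[
    [[0,0.002,0,-0.03,0.008],[0,0,0,0,0.008],[0,0,0,0,0.008],[0,0,0,0,0.03],[0,0,0,0,0.03],[0,0,-0.02,0,0.03],[0,0,-0.03,0,0.045],[0,0,-0.03,0,0.045],[-0.01,0,-0.03,0,0.045],[0,0,0,0,0.045],[0,0,0,0,0.045],[0,0,0,0,0.045]],
  ],
)

```text
time: 25.23
tool_pos: [624.0, 126.9, 150.8]
eef_rot: [-0.001, -0.207, 0.978, -0.0]
ft_force: [-0.1, 0.0, 0.7]
width: 45.1
```

```bash
python3 - <<'E'
from h import *
to(620,120);g=grab('wrist','w14.png');opening(g);rect(g,'r14.png')
sc=grab('scene','s14.png')['image'];o=np.load('pics/scene0.npz')['image']
r=cv2.imread('pics/r14.png');b=cv2.resize(sc[160:360,180:400,::-1],(330,300))
d=cv2.resize(o[160:360,180:400,::-1],(330,300))
cv2.imwrite('pics/f14.png',cv2.resize(np.hstack([r,np.vstack([d,b])]),(800,516)))
E
```

```text
t 25.2333 pos [624.  126.9 150.8] xang -156.08 tool dx,dy 6.5 -4.7 roll None q7 1.28
circle r 63.3 ang -156.4 R 23.733332
```

View pics/f14.png

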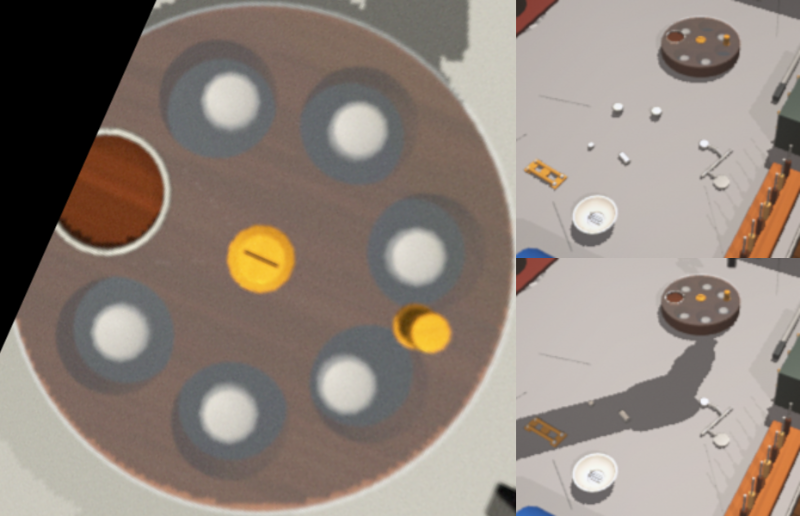

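The last picture shows all six pockets filled. The opening at (108,190) is over the solid wood, about midway between its neighbours, and the stud at (430,332) is free. The bystanders are where they were, so I'm handing in.

```bash
python3 -c "
from station import robot
print(robot.hand_in(), robot.read_state()['time'])"
```

```text
the job is handed in; nothing more can be done
the job is handed in; nothing more can be done
```

Both loose round touches are in the case, the cover is shut, and I handed the job in shortly after 25.2 s on the robot's clock. I turned the cover by its stud to pocket 5 and dropped in one touch, then to pocket 3 for the other. A final turn put the opening over the solid place, and I let go and lifted clear.

- **Touches:** the last picture shows a touch in each of the six pockets. The one in pocket 3 measured 21 mm at its top, as it should standing upright. The one in pocket 5 I checked by picture only.
- **Cover:** the opening ended at about 203.6°, against an estimated 203.5–204° for the solid place. Opening angles from the camera and from the arm differed by up to about 2°. The margin before a neighbouring pocket shows is about 10°.
- **Other things:** the oblong, the small touch and the other bystanders in the scene view looked unmoved. The arm's shadow dimmed part of the view, and I did not measure them again.
- **What went wrong:** the first pick-up closed 7 mm off-centre. I let go and regripped before lifting.
- **Forces:** the wrist force stayed under 10 N at every reading.

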